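# Lay the tall carton on the labelling board

### The job

Two white cartons stand with their bases at the near edge of the low labelling board. Push high against the near face of the taller one so that it tips over the board's edge and comes to lie on its side, flat on the board and square to it, with its base still at that edge (a few centimetres of overhang towards the robot are fine). Do not lift the carton off the desk and board, and leave the shorter carton and the brown bottle standing where they are.

Things in the scene. Friction and masses are not known exactly. Their poses are not given: they have to be found in the camera images.
- tall_carton: Taller white carton, rigid: 60 mm deep (x), 90 wide (y), 150 high (z), about 0.26 kg; origin: centre of its underside. Starts upright on the desk, x axis pointing at the board (away from the robot, square to the edge within 3 deg), far face 1 to 4 mm short of the edge. Pushed beyond about 25 deg it falls onto the board by itself; laid over, x points down and z away from the robot.
- short_carton: Bystander: shorter white carton of the same look, 60 mm deep (x), 90 wide (y), 90 high; origin: centre of its underside. Stands at the same edge, left or right of the taller one, with 70 to 180 mm clear between the two.
- board_edge (a point): Middle of the near upper edge of the labelling board: flat, white, fixed to the desk, 12 mm thick, 440 mm long along the edge (point y), reaching 200 mm away from the robot (point x, level, square to the edge); z up. The point is 12 mm above the desk; the upright face below the edge is the stop for the cartons' bases. The board behind the cartons is empty.
- brown_bottle: Bystander: brown glass bottle with a black cap, 52 mm across, 105 mm high, origin at the centre of its underside, standing on the desk to the left of the board's left end and of both cartons. (A white mortar bowl, not listed, stands beyond the right end.)
Things that resemble listed ones, but are neither listed nor needed, are in the scene too. Leave any black or green look-alike of the tall_carton alone.

How it is judged:
By the outcome, as a careful person would: the job done as asked, in the order asked, and still so for the second after the job is handed in, with the robot touching nothing.
It also fails if it takes over 26 s, if anything falls off the work surface, if the arm or the gripper's body presses on something with over 40 N, if the wrist force passes 120 N, or if a joint passes its speed limit or range.

### The arm

A 6-joint arm with a two-finger parallel gripper is mounted at the origin on the work surface. World frame = base frame: x ahead of the robot, y to its left, z up, the work surface at z = 0. Lengths are in m, angles in rad, forces in N, time in s.
With the tool pointing down it reaches from about 0.25 to 0.775 m from the base axis. Payload 4 kg.
Tool frame: the origin (TCP) lies at the very end of the fingers, on their centre line; the grasp point (between the pads) lies tcp_to_grasp behind it (tcp_to_grasp is the distance from the TCP to the grasp point, in m); z points along the fingers, y is the direction in which the jaws open and shut (so a half turn about z gives the same grasp; the last joint's range is limited). The gripper opens to 94 mm and grips with 3 to 60 N. Pads are 16 mm wide; open, the fingers measure 119 mm over their backs; the gripper's body (75 mm by 177 mm) begins 78 mm behind the grasp point.
Start: joints at [1.141, 0.087, 1.371, -0, 1.684, -0.103], TCP at [0.177, 0.521, 0.206] pointing down, gripper open.
Joint ranges: [-3.1, 3.1], [-0.76, 2.03], [0.27, 2.55], [-1.08, 4.22], [0.17, 2.65], [-2.57, 2.57]. Speed limits (rad/s): [2.79, 2.79, 3.14, 3.14, 3.14, 3.14].

### API

Orientations are given as [roll, pitch, yaw] about the fixed x, y, z axes, in that order (R = Rz(yaw) Ry(pitch) Rx(roll)).
In Python, from bench import * gives the robot as it stands.
- The arm moves only by the tool play_rows, never from a script. Its argument "rows" is a list of rows, each a list of 3 entries, a list of its own where there are three numbers: the finger opening in cm, from 0 to 9.4, then the shift along the world's x, y, z in cm, then the turn, a rotation vector about the world's x, y, z in rad. A call has 1 to 8 rows; each row is the pose to reach, as a shift and turn from the pose commanded when the call began; what a row does not reach only later rows make up. A row lasts 1/12 s, in which the tool goes at most 41.7 mm and 7.16 degrees, less where a joint would pass 70% of its speed; a pose out of reach is approached as far as the arm can. A call with a gripper value outside its range is refused whole. The fingers move at their own pace and stop on an object; the grip force is fixed at half the most. Time passes only in rows, so rows that repeat a pose let the fingers close. It gives the time, the measured TCP pose, the force and the opening at its end, in the units of the state.
- get_obs(): the state, without advancing time (a new reading comes with each control period).
- snapshot(name): name is "side" or "top" or "wrist"; returns a dict with "pixels" (400x640x3 uint8, red, green, blue), "fx", "fy", "cx", "cy" (pixels), "rvec" (rotation vector, rad) and "tvec" (3), from world to camera coordinates, as OpenCV has them. Camera axes: x right, y down, z forward; pixel columns grow to the right and rows downward; lengths in m; the calibration is good to about 2 mm. A picture is of the moment at which its call begins. There is no depth.
- close_job(): hands the job in, once; it reports no verdict.
Trained networks look in the newest picture that a camera, given by its name, has taken for a name from the list of things; names that differ only in an ending like _2 or _b are one class to them, and where a whole thing is asked for, a point or a joint stands for the part that bears it (a point fixed in the world has none). Each returns a list of dicts, best first, with "confidence" (0 to 1); they miss things now and then, are a little off and sometimes report something else, mostly with a low value. They report only what shows in the picture. A call takes as long as a camera call. They do not tell look-alikes from the thing itself.
- silhouettes(camera, label): "mask" (400x640 bool, what is visible of it) and "point" ([row, column] in pixels, amid what is visible of it).
The state is a dict: "time": time; "joint_positions": joint angles; "qvel": joint speeds; "joint_torque": joint torques, N m; "tool_pos": TCP position; "ee_rot": TCP orientation; "wrist_force": force on the tool from outside, world axes, zero at the start; "wrist_torque": the same for the moment, N m; "width": finger opening in m.
Only numpy, scipy, OpenCV 4.12 (cv2) and the standard library are available. Lean on these libraries where they do the work, as an engineer would, in place of code of your own. Each camera call takes 0.05 s, during which the arm holds its last target. There are 200 camera calls.

## Working session

There is one attempt and no reset: what is moved stays moved. The work goes in short steps, Python scripts to look and compute and a tool call to move; the robot and the scene stay as the last step left them, time stands still between calls to the robot, and variables do not carry over. Pictures are saved under pics/ and viewed, about 8 in all and at most 12, crops included, and the job is handed in when it is done.

Besides the shell and the picture viewer there is one more tool, called after "Call:" as name([rows], argument=value, ...), one row to a line, values as JSON. play_rows: Moves the arm, as the interface text tells. Its arguments: {"type":"object","properties":{"rows":{"type":"array"}},"required":["rows"]}

```bash
mkdir -p pics; cat > h.py <<'E'
from bench import *
import numpy as np, cv2
def cam(s):
    K=np.array([[s['fx'],0,s['cx']],[0,s['fy'],s['cy']],[0,0,1.]]);return K,np.array(s['rvec'],float).reshape(3),np.array(s['tvec'],float).reshape(3)
def proj(s,P):
    K,r,t=cam(s);return cv2.projectPoints(np.array(P,float).reshape(-1,3),r,t,K,None)[0].reshape(-1,2)
def ray(s,uv,z):
    K,r,t=cam(s);R=cv2.Rodrigues(r)[0];C=-R.T@t
    d=R.T@np.linalg.inv(K)@np.array([uv[0],uv[1],1.]);return C+d*(z-C[2])/d[2]
def save(s,n): cv2.imwrite('pics/'+n+'.png',s['pixels'][:,:,::-1])
E
python3 - <<'E'
from h import *
S={}
for c in ['top','side']:
    s=snapshot(c);S[c]=s
    save(s,c+'0')
    K,r,t=cam(s);R=cv2.Rodrigues(r)[0];print(c,(-R.T@t).round(3),s['fx'])
    for l in ['tall_carton','short_carton','brown_bottle','board_edge']:
        try:
            for d in silhouettes(c,l):
                m=d['mask'];ys,xs=np.nonzero(m);print(c,l,round(d['confidence'],2),d['point'],m.sum(),xs.min(),xs.max(),ys.min(),ys.max())
        except Exception as e: print(l,e)
a=snapshot('top')['pixels']
cv2.imwrite('pics/both.png',cv2.resize(np.vstack([S['top']['pixels'],S['side']['pixels']])[:,:,::-1],None,fx=.74,fy=.74))
print(get_obs())
E
```

```text
top [0.402 0.156 1.18 ] 474.6788669769668
top tall_carton 0.95 [239.5, 295.5] 1178 273 315 225 255
top tall_carton 0.94 [259.9, 227.3] 1548 198 253 240 285
top tall_carton 0.91 [175.9, 270.9] 1487 249 294 157 195
top tall_carton 0.86 [127.7, 176.0] 1986 147 202 105 147
top short_carton 0.57 [187.9, 370.5] 1203 347 389 171 201
top brown_bottle 0.73 [190.3, 207.2] 466 195 220 178 200
top board_edge 0.64 [130.5, 328.9] 12861 235 412 88 179
side [ 0.313 -0.662  0.56 ] 473.4083014788557
side tall_carton 0.86 [166.2, 212.5] 2602 192 237 130 207
side tall_carton 0.83 [177.5, 315.5] 2483 296 330 137 216
side tall_carton 0.82 [195.0, 250.7] 3005 228 271 155 240
side tall_carton 0.67 [127.4, 333.7] 1673 315 348 101 165
side short_carton 0.95 [248.1, 336.5] 2660 316 361 212 281
side brown_bottle 0.96 [161.7, 285.4] 714 276 296 137 179
side board_edge 0.88 [239.7, 388.5] 10071 331 475 172 298
{'time': 0.55, 'joint_positions': array([ 1.14087772e+00,  8.71398281e-02,  1.37071069e+00,  3.12632520e-05,
        1.68362494e+00, -1.03088723e-01]), 'qvel': array([ 3.05991992e-04, -6.50666419e-07, -4.31355379e-04,  1.13795678e-03,
       -6.74992832e-04,  1.62477824e-04]), 'joint_torque': array([-8.21994363e-04, -3.39705920e+01, -3.02345467e+01,  7.17338291e-02,
        2.39220250e-02, -4.30350923e-06]), 'tool_pos': array([0.17656289, 0.5208929 , 0.20553337]), 'ee_rot': array([ 3.14147288e+00, -1.88384060e-05,  2.81476629e+00]), 'wrist_force': array([ 0.35560799,  0.69718982, -0.6252022 ]), 'wrist_torque': array([-0.02460792, -0.06467558,  0.00742981]), 'width': 0.09380390941571363}
```

View pics/top0.png

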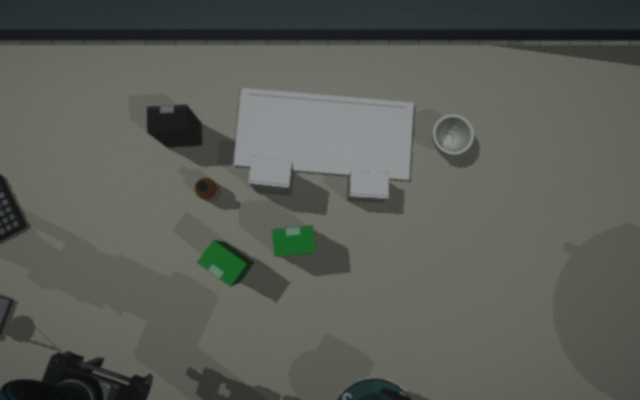

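View pics/side0.png

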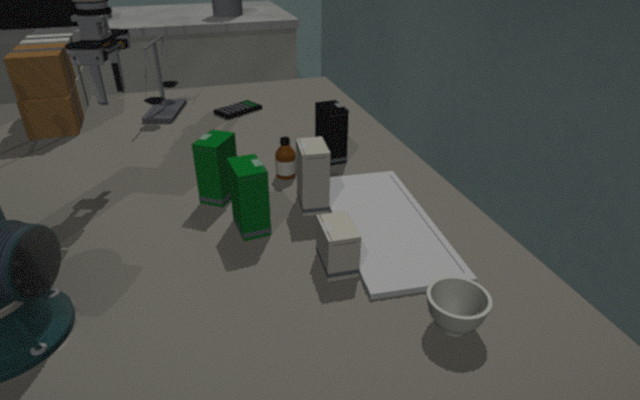

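```bash
cat > fit.py <<'E'
from h import *
from scipy.optimize import minimize
def box(p,d,z0=0,zh=None):
    x,y,w=p;c,s=np.cos(w),np.sin(w);o=[]
    for a in (-.5,.5):
        for b in (-.5,.5):
            for z in (0,d[2]):
                u,v=a*d[0],b*d[1];o.append([x+c*u-s*v,y+s*u+c*v,z0+z])
    return o
def ren(s,P):
    m=np.zeros((400,640),np.uint8);h=cv2.convexHull((proj(s,P)*16).round().astype(np.int32))
    cv2.fillConvexPoly(m,h,255,cv2.LINE_AA,4);return m/255.
def fit(views,d,p0,ign=None):
    def f(p):
        e=0
        for s,m,ig in views:
            r=ren(s,box(p,d));D=np.abs(r-m)
            if ig is not None:D=D*(~ig)
            e+=D.sum()
        return e
    b=None
    for k in range(3):
        q=b.x if b is not None else np.array(p0,float)
        b=minimize(f,q,method='Nelder-Mead',options=dict(initial_simplex=np.vstack([q,q+[.02,0,0],q+[0,.02,0],q+[0,0,.1]]),xatol=1e-4,fatol=.5))
    return b.x,b.fun
E
cat > loc.py <<'E'
from fit import *
s={c:snapshot(c) for c in('top','side')}
def near(c,l,rc):
    D=silhouettes(c,l);return min(D,key=lambda d:np.hypot(*(np.array(d['point'])-rc)))['mask']
T=[near('top','tall_carton',(176,271)),near('side','tall_carton',(177,315))]
H=[near('top','short_carton',(188,370)),near('side','short_carton',(248,336))]
B=[near('top','board_edge',(130,329)),near('side','board_edge',(240,388))]
G=[near('top','tall_carton',(239,295)),near('side','tall_carton',(195,251))]
c=('top','side')
k=np.ones((5,5),np.uint8)
for n,M,d,p in (('tall',T,(.06,.09,.15),(.45,.27,0)),('short',H,(.06,.09,.09),(.43,.04,0)),('green',G,(.06,.09,.15),(.33,.22,0)),('board',B,(.2,.44,.012),(.57,.13,0))):
    ig=[cv2.dilate((T[i]|H[i]).astype(np.uint8),k)>0 if n=='board' else None for i in(0,1)]
    for idx in((0,1),(0,),(1,)):
        x,e=fit([(s[c[i]],M[i].astype(float),ig[i]) for i in idx],d,p);print(n,idx,x[:2].round(4),np.degrees(x[2]).round(2),round(e))
        if n=='board':print('  edge mid',(x[:2]-.1*np.array([np.cos(x[2]),np.sin(x[2])])).round(4))
m=near('top','brown_bottle',(190,207));print('bottle',ray(s['top'],np.argwhere(m).mean(0)[::-1],.08).round(3))
import bench;print(getattr(bench,'tcp_to_grasp',None))
E
python3 loc.py
```

```text
tall (0, 1) [1.8172 4.3776] -42.85 3912
tall (0,) [0.4432 0.13  ] 20.63 2697
tall (1,) [1.1043 3.7544] -19.42 2457
short (0, 1) [0.1647 4.0698] 17.92 3792
short (0,) [0.4419 0.1264] 22.33 2261
short (1,) [-0.6552  2.1846] 65.67 2646
green (0, 1) [0.4314 0.1861] 3.11 266
green (0,) [0.4303 0.185 ] 5.05 100
green (1,) [0.4355 0.1899] -18.9 385
board (0, 1) [0.7045 0.1148] -4.94 982
  edge mid [0.6049 0.1235]
board (0,) [0.7034 0.1124] -5.11 303
  edge mid [0.6038 0.1213]
board (1,) [0.7053 0.1175] -4.83 540
  edge mid [0.6056 0.1259]
bottle [0.554 0.389 0.08 ]
0.0188
```

```bash
sed -i "s/(.45,.27,0)/(.57,.24,-.08)/;s/(.43,.04,0)/(.55,.03,-.08)/;s/(.33,.22,0)/(.43,.19,0)/;s/(.57,.13,0))/(.7,.115,-.08))/" loc.py; python3 loc.py
```

```text
tall (0, 1) [0.5826 0.2372] -9.59 425
tall (0,) [0.582  0.2369] -4.9 206
tall (1,) [0.5851 0.2467] -9.31 188
short (0, 1) [0.5632 0.0127] -6.36 310
short (0,) [0.5627 0.0108] -3.84 111
short (1,) [0.5646 0.0165] -6.76 155
green (0, 1) [0.4313 0.1878] 3.21 338
green (0,) [0.4306 0.1858] 4.79 163
green (1,) [0.4318 0.1924] 3.46 138
board (0, 1) [0.7043 0.1158] -4.96 1076
  edge mid [0.6046 0.1245]
board (0,) [0.7032 0.1133] -4.82 409
  edge mid [0.6035 0.1217]
board (1,) [0.705  0.1192] -4.81 554
  edge mid [0.6054 0.1276]
bottle [0.553 0.387 0.08 ]
0.0188
```

Call:
play_rows([
  [4.5,[3.5,-2.5,1],[0,0,0.06]],
  [4.5,[7,-5.5,1],[0,0,0.12]],
  [4.5,[10.5,-8.5,1],[0,0,0.18]],
  [4.5,[14,-11.5,1],[0,0,0.24]],
  [4.5,[17,-14,1],[0,0,0.24]],
  [4.5,[20,-16.5,1],[0,0,0.24]],
  [4.5,[23,-19,1],[0,0,0.24]],
  [4.5,[26,-21.5,1],[0,0,0.24]],
])

```text
time: 2.32
tool_pos: [0.4338, 0.3077, 0.2158]
ee_rot: [3.141, 0.001, 3.055]
wrist_force: [0.7, 1.1, -0.4]
width: 0.0465
```

Call:
play_rows([
  [4.5,[3,-2.5,0],[0,0,0]],
  [4.5,[5.5,-4.5,0],[0,0,0]],
  [4.5,[7.6,-6.1,0],[0,0,0]],
  [4.5,[7.6,-6.1,0],[0,0,0]],
  [4.5,[7.6,-6.1,0],[0,0,0]],
])

```text
time: 2.73
tool_pos: [0.5092, 0.2473, 0.215]
ee_rot: [-3.142, -0.001, 3.052]
wrist_force: [-0.1, 0.7, -0.6]
width: 0.0444
```

```bash
python3 - <<'E'
from h import *
s=snapshot('side');w=snapshot('wrist');print(get_obs()['tool_pos'])
a=cv2.resize(s['pixels'][60:310,150:500],None,fx=1.6,fy=1.6);b=w['pixels']
b=cv2.resize(b,(240*640//400*1,240));c=np.zeros((640,560,3),np.uint8);c[:400]=a;c[400:,:384]=b
cv2.imwrite('pics/pre.png',cv2.convertScaleAbs(cv2.resize(c[:,:,::-1],None,fx=.93,fy=.93),alpha=1.5))
E
```

```text
[0.50800836 0.24875837 0.21548601]
```

View pics/pre.png

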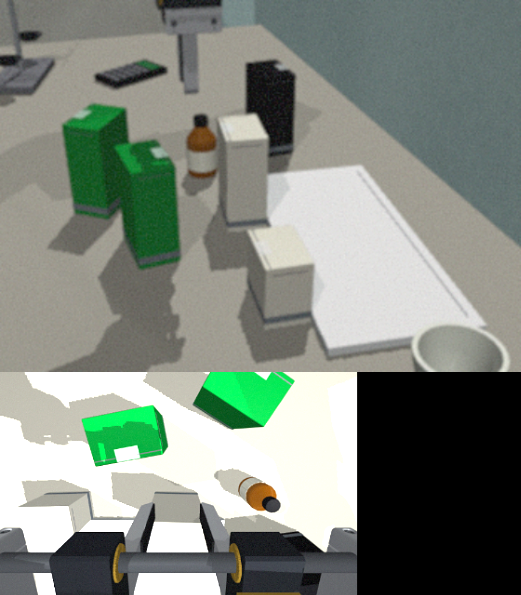

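Call:
play_rows([
  [4.5,[0,0,-2.5],[0,0,0]],
  [4.5,[0,0,-5],[0,0,0]],
  [4.5,[0,0,-7.5],[0,0,0]],
  [4.5,[0,0,-9],[0,0,0]],
  [4.5,[0,0,-9],[0,0,0]],
  [4.5,[0,0,-9],[0,0,0]],
])

```text
time: 3.33
tool_pos: [0.5071, 0.2492, 0.1251]
ee_rot: [-3.141, -0.002, 3.057]
wrist_force: [0.9, -0.5, -0.0]
width: 0.045
```

Call:
play_rows([
  [4.5,[1,-0.5,0],[0,0,0]],
  [4.5,[2,-0.6,0],[0,0,0]],
  [4.5,[2.7,-0.65,0],[0,0,0]],
  [4.5,[3.1,-0.7,0],[0,0,0]],
  [4.5,[3.5,-0.7,0],[0,0,0]],
  [4.5,[3.9,-0.75,0],[0,0,0]],
  [4.5,[4.3,-0.75,0],[0,0,0]],
  [4.5,[4.7,-0.8,0],[0,0,0]],
])

```text
time: 4.0
tool_pos: [0.5558, 0.2403, 0.1255]
ee_rot: [3.141, -0.0, 3.055]
wrist_force: [-0.7, 0.2, 0.8]
width: 0.0446
```

```bash
python3 - <<'E'
from h import *
s=snapshot('side');o=get_obs();print(o['tool_pos'],o['wrist_force'],o['wrist_torque'])
t=snapshot('top')
a=cv2.resize(s['pixels'][80:310,180:480],None,fx=1.3,fy=1.3);b=cv2.resize(t['pixels'][80:310,180:480],None,fx=1.3,fy=1.3)
cv2.imwrite('pics/mid.png',cv2.convertScaleAbs(np.hstack([a,b])[:,:,::-1],alpha=1.5))
E
```

```text
[0.55656087 0.24008513 0.12542204] [ 0.10170212 -0.32034017  0.10063613] [ 0.0592759   0.06264149 -0.00768416]
```

View pics/mid.png

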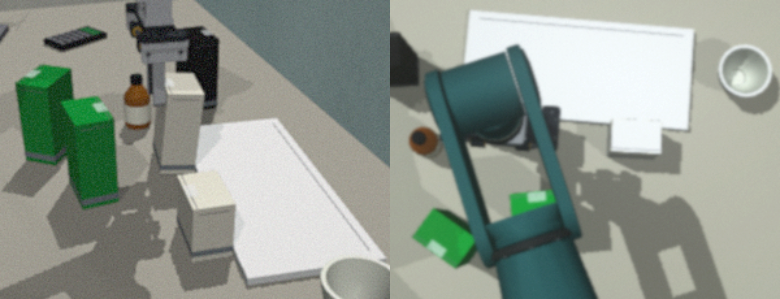

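Call:
play_rows([
  [4.5,[0.4,-0.05,0],[0,0,0]],
  [4.5,[0.8,-0.05,0],[0,0,0]],
  [4.5,[1.2,-0.1,0],[0,0,0]],
  [4.5,[1.6,-0.15,0],[0,0,0]],
  [4.5,[2.0,-0.15,0],[0,0,0]],
  [4.5,[2.4,-0.2,0],[0,0,0]],
  [4.5,[2.8,-0.25,0],[0,0,0]],
  [4.5,[3.1,-0.25,0],[0,0,0]],
])

```text
time: 4.77
tool_pos: [0.5872, 0.2376, 0.1254]
ee_rot: [3.142, 0.0, 3.055]
wrist_force: [-0.0, -0.7, 1.1]
width: 0.0449
```

```bash
python3 - <<'E'
from h import *
s=snapshot('side');o=get_obs();print(o['tool_pos'],o['wrist_force'],o['wrist_torque'])
a=cv2.resize(s['pixels'][80:310,180:480],None,fx=2,fy=2)
cv2.imwrite('pics/mid2.png',cv2.convertScaleAbs(a[:,:,::-1],alpha=1.5))
E
```

```text
[0.58753137 0.23759066 0.12534364] [ 0.74405959  0.65417132 -0.08364638] [ 0.05011363 -0.00760835  0.01980632]
```

View pics/mid2.png

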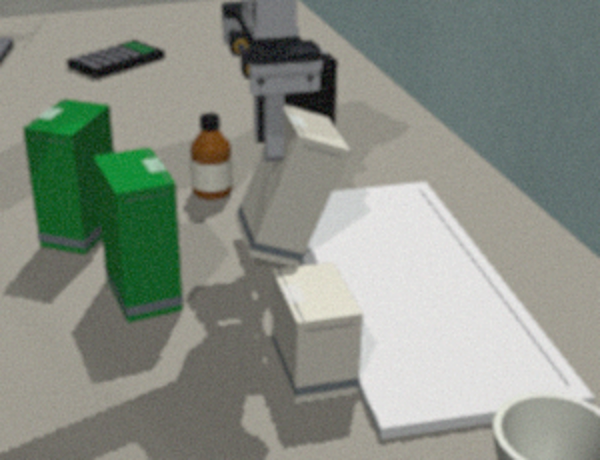

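Call:
play_rows([
  [4.5,[0.3,0,0],[0,0,0]],
  [4.5,[0.6,-0.05,0],[0,0,0]],
  [4.5,[0.9,-0.1,0],[0,0,0]],
  [4.5,[1.2,-0.1,0],[0,0,0]],
  [4.5,[1.5,-0.15,0],[0,0,0]],
  [4.5,[1.8,-0.15,0],[0,0,0]],
  [4.5,[2.1,-0.2,0],[0,0,0]],
  [4.5,[2.4,-0.2,0],[0,0,0]],
])

```text
time: 5.48
tool_pos: [0.6108, 0.2357, 0.1255]
ee_rot: [3.142, -0.0, 3.055]
wrist_force: [-0.6, -0.4, -1.1]
width: 0.0448
```

```bash
python3 - <<'E'
from h import *
s=snapshot('side');o=get_obs();print(o['tool_pos'],o['wrist_force'],o['wrist_torque'])
a=cv2.resize(s['pixels'][80:310,180:480],None,fx=2,fy=2)
cv2.imwrite('pics/mid3.png',cv2.convertScaleAbs(a[:,:,::-1],alpha=1.5))
E
```

```text
[0.61132535 0.2356331  0.12541167] [ 0.08653864  0.27006398 -0.47683041] [ 0.08021975 -0.00712266  0.03537681]
```

View pics/mid3.png

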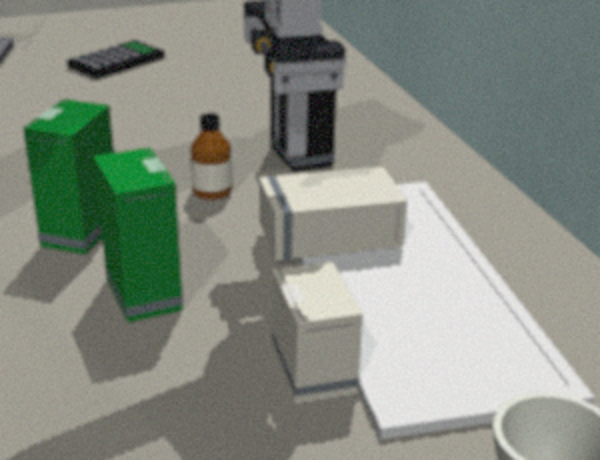

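It lies on the board; the tool is clear above it. I'll lift and back off, then check the pose.

Call:
play_rows([
  [4.5,[0,0,3],[0,0,0]],
  [4.5,[0,0,6],[0,0,0]],
  [4.5,[-1,1,9],[0,0,0]],
  [4.5,[-4,3,9],[0,0,0]],
  [4.5,[-7,5,9],[0,0,0]],
  [4.5,[-10,7.5,9],[0,0,0]],
  [4.5,[-13,10,9],[0,0,0]],
  [4.5,[-16,12.5,9],[0,0,0]],
])

```text
time: 6.2
tool_pos: [0.4491, 0.3615, 0.2158]
ee_rot: [3.141, 0.0, 3.054]
wrist_force: [0.1, -0.4, -0.2]
width: 0.045
```

Call:
play_rows([
  [4.5,[-3,2.5,0],[0,0,0]],
  [4.5,[-6,5,0],[0,0,0]],
  [4.5,[-9,7.5,0],[0,0,0]],
  [4.5,[-12,10,0],[0,0,0]],
  [4.5,[-15,12.5,0],[0,0,0]],
  [4.5,[-18,14,0],[0,0,0]],
  [4.5,[-18,14,0],[0,0,0]],
])

```text
time: 6.78
tool_pos: [0.2651, 0.5035, 0.2157]
ee_rot: [3.14, -0.003, 3.062]
wrist_force: [0.1, -0.6, 0.3]
width: 0.0453
```

```bash
cat > chk.py <<'E'
from fit import *
s={c:snapshot(c) for c in('top','side')}
a=[cv2.resize(s[c]['pixels'][80:310,180:480],None,fx=1.3,fy=1.3) for c in s]
cv2.imwrite('pics/end.png',cv2.convertScaleAbs(np.hstack(a)[:,:,::-1],alpha=1.4))
E0=np.array([.6046,.1245]);w=-.0865;n=np.array([np.cos(w),np.sin(w)]);y=np.array([-n[1],n[0]])
import fit as F
ob=F.box
for l,d,p0,z0 in (('tall_carton',(.15,.09,.06),(.66,.232,w),.012),('short_carton',(.06,.09,.09),(.563,.0127,w),0)):
    F.box=lambda p,d,z=z0:ob(p,d,z)
    V=[]
    for c in s:
        u=proj(s[c],[[*p0[:2],z0+.03]])[0][::-1]
        D=silhouettes(c,l)
        for q in D:print(l,c,round(q['confidence'],2),np.round(q['point']))
        D=[q for q in D if np.hypot(*(np.array(q['point'])-u))<25]
        if D:V.append((s[c],D[0]['mask'].astype(float),None))
    for k in ([V] if len(V)<2 else [V,V[:1],V[1:]]):
        if k:
            x,e=fit(k,d,p0);print(l,x[:2].round(4),'along n',((x[:2]-E0)@n).round(4),'base edge',((x[:2]-E0)@n-d[0]/2).round(4),'yaw rel',np.degrees(x[2]-w).round(2),round(e))
m=silhouettes('top','brown_bottle');print([ray(s['top'],np.argwhere(q['mask']).mean(0)[::-1],.08).round(3) for q in m])
o=get_obs();print(o['time'],o['tool_pos'])
E
python3 chk.py
```

```text
tall_carton top 0.93 [242. 297.]
tall_carton top 0.74 [148. 275.]
tall_carton top 0.68 [124. 175.]
tall_carton top 0.57 [260. 224.]
tall_carton side 0.7 [165. 215.]
tall_carton side 0.63 [195. 250.]
tall_carton side 0.56 [185. 347.]
tall_carton [0.6596 0.2304] along n 0.0456 base edge -0.0294 yaw rel -0.65 408
tall_carton [0.659  0.2294] along n 0.0451 base edge -0.0299 yaw rel 1.04 195
tall_carton [0.6599 0.2342] along n 0.0456 base edge -0.0294 yaw rel -2.42 176
short_carton top 0.6 [186. 370.]
short_carton side 0.67 [248. 337.]
short_carton side 0.21 [247. 396.]
short_carton [0.5632 0.0127] along n -0.0316 base edge -0.0616 yaw rel -1.09 274
short_carton [0.5632 0.0111] along n -0.0314 base edge -0.0614 yaw rel 2.19 117
short_carton [0.564  0.0155] along n -0.031 base edge -0.061 yaw rel -1.15 130
[array([0.652, 0.228, 0.08 ])]
7.1333 [0.27184048 0.50004177 0.2154748 ]
```

View pics/end.png

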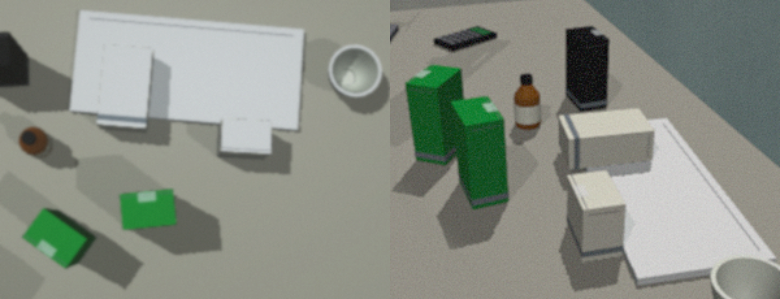

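Only a 29 mm overhang; acceptable but near the stated bound, so I'll nudge the base gently about 17 mm inwards.

Call:
play_rows([
  [4.5,[3,-2.5,0],[0,0,0]],
  [4.5,[6,-5.5,0],[0,0,0]],
  [4.5,[9,-8.3,0],[0,0,0]],
  [4.5,[12,-11,0],[0,0,0]],
  [4.5,[15,-13.8,0],[0,0,0]],
  [4.5,[18,-16.5,0],[0,0,0]],
  [4.5,[21,-19.3,0],[0,0,0]],
  [4.5,[24,-22,0],[0,0,0]],
])

```text
time: 7.8
tool_pos: [0.5124, 0.2779, 0.2157]
ee_rot: [3.141, 0.0, 3.052]
wrist_force: [0.3, 0.5, 0.0]
width: 0.0451
```

Call:
play_rows([
  [4.5,[2.5,-2.2,0],[0,0,0]],
  [4.5,[4.3,-4,0],[0,0,0]],
  [4.5,[4.3,-4,-3],[0,0,0]],
  [4.5,[4.3,-4,-6.5],[0,0,0]],
  [4.5,[4.3,-4,-10],[0,0,0]],
  [4.5,[4.3,-4,-13.5],[0,0,0]],
  [4.5,[4.3,-4,-16.5],[0,0,0]],
  [4.5,[4.3,-4,-16.5],[0,0,0]],
])

```text
time: 8.47
tool_pos: [0.5488, 0.2376, 0.0423]
ee_rot: [-3.136, -0.014, 3.052]
wrist_force: [-1.4, -0.9, -1.4]
width: 0.0448
```

```bash
python3 - <<'E'
from h import *
s=snapshot('side');o=get_obs();print(o['time'],o['tool_pos'],o['wrist_force'],o['ee_rot'])
a=cv2.resize(s['pixels'][80:310,180:480],None,fx=2,fy=2)
cv2.imwrite('pics/mid4.png',cv2.convertScaleAbs(a[:,:,::-1],alpha=1.5))
E
```

```text
8.5167 [0.55090608 0.23860322 0.04624355] [ 0.92177889 -0.44583814  0.30160822] [-3.13792314 -0.00856446  3.05289087]
```

View pics/mid4.png

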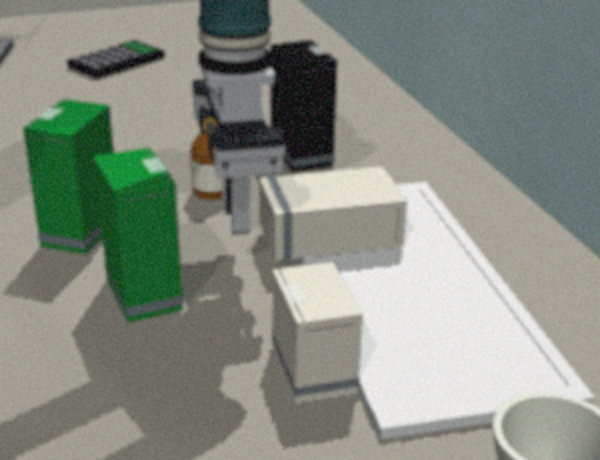

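Call:
play_rows([
  [4.5,[0.8,-0.1,0],[0,0,0]],
  [4.5,[1.6,-0.15,0],[0,0,0]],
  [4.5,[2.2,-0.2,0],[0,0,0]],
  [4.5,[2.6,-0.2,0],[0,0,0]],
  [4.5,[3.0,-0.25,0],[0,0,0]],
  [4.5,[3.4,-0.3,0],[0,0,0]],
  [4.5,[3.7,-0.3,0],[0,0,0]],
  [4.5,[4.0,-0.35,0],[0,0,0]],
])

```text
time: 9.18
tool_pos: [0.5936, 0.2375, 0.0508]
ee_rot: [3.141, -0.0, 3.055]
wrist_force: [-3.6, 0.3, 3.4]
width: 0.045
```

Call:
play_rows([
  [4.5,[0,0,0],[0,0,0]],
  [4.5,[-1.5,0.1,0],[0,0,0]],
  [4.5,[-3.5,0.3,0],[0,0,0]],
  [4.5,[-3.5,0.3,4],[0,0,0]],
  [4.5,[-3.5,0.3,8],[0,0,0]],
  [4.5,[-3.5,0.3,12],[0,0,0]],
  [4.5,[-3.5,0.3,16],[0,0,0]],
  [4.5,[-3.5,0.3,16.5],[0,0,0]],
])

```text
time: 9.85
tool_pos: [0.5625, 0.2411, 0.2253]
ee_rot: [3.136, 0.017, 3.054]
wrist_force: [-0.7, 0.8, 0.9]
width: 0.0452
```

Call:
play_rows([
  [4.5,[-3,2.5,0],[0,0,0]],
  [4.5,[-6,5.5,0],[0,0,0]],
  [4.5,[-9,8.3,0],[0,0,0]],
  [4.5,[-12,11,0],[0,0,0]],
  [4.5,[-15,13.8,0],[0,0,0]],
  [4.5,[-18,16.5,0],[0,0,0]],
  [4.5,[-21,19.3,0],[0,0,0]],
  [4.5,[-24,22,0],[0,0,0]],
])

```text
time: 10.52
tool_pos: [0.3178, 0.4617, 0.2153]
ee_rot: [3.14, 0.002, 3.054]
wrist_force: [0.2, 0.3, -0.2]
width: 0.0446
```

```bash
sed -i 's/end.png/end2.png/' chk.py; python3 chk.py
```

```text
tall_carton top 0.92 [139. 277.]
tall_carton top 0.89 [240. 296.]
tall_carton top 0.6 [126. 175.]
tall_carton top 0.59 [260. 224.]
tall_carton side 0.9 [133. 330.]
tall_carton side 0.82 [192. 253.]
tall_carton side 0.82 [162. 213.]
tall_carton side 0.73 [186. 354.]
tall_carton side 0.54 [249. 397.]
tall_carton [0.6777 0.2291] along n 0.0638 base edge -0.0112 yaw rel -0.27 410
tall_carton [0.6775 0.2277] along n 0.0637 base edge -0.0113 yaw rel 1.03 165
tall_carton [0.6784 0.2346] along n 0.064 base edge -0.011 yaw rel -2.47 188
short_carton top 0.75 [190. 372.]
short_carton side 0.71 [246. 339.]
short_carton [0.5626 0.0127] along n -0.0322 base edge -0.0622 yaw rel -1.88 335
short_carton [0.5612 0.0115] along n -0.0334 base edge -0.0634 yaw rel 2.47 134
short_carton [0.5635 0.0157] along n -0.0315 base edge -0.0615 yaw rel -1.95 161
[array([0.554, 0.389, 0.08 ])]
10.8667 [0.31991433 0.45951785 0.21527519]
```

View pics/end2.png

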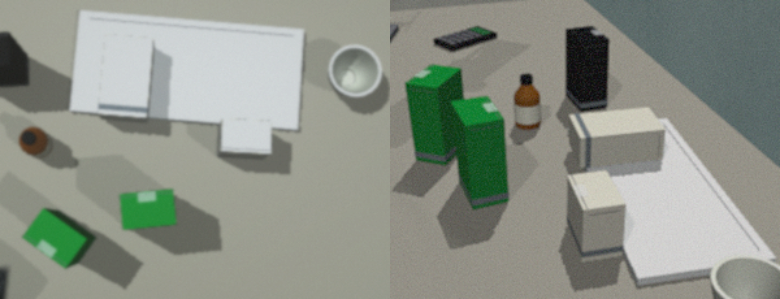

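The carton lies flat and square with its base about 11 mm out from the edge. The other things have not moved.

```bash
python3 -c "
from bench import *
print(close_job())"
```

```text
the job is handed in; nothing more can be done
None
```

The tall carton now lies on its side, flat on the board and square to it, with its base at the near edge. I handed the job in at about 11 s of the 26 s allowed.

- **What I did:** I pushed high on its near face with two spread fingers until it fell over the edge. It landed with about 29 mm of overhang, so I nudged the base in by about 18 mm with a light push, which read about 5 N at its end. Then I moved the arm well clear.
- **Tall carton, last check:** The overhang is about 11 mm. Its angle to the board is within about 0.3° with both cameras together. The single-camera fits disagree, at +1.0° from the top and −2.5° from the side. That spread is similar on the untouched short carton, so I put it down to mask noise.
- **Other things:** The short carton and the brown bottle measured within about 2 mm of where they started. The green and black look-alikes look unmoved in the pictures.
- **One bad reading:** In the check before the nudge, the network reported the bottle at the tall carton's position. The picture showed the bottle in its place, and the final check found it correctly.

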